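# Load two blanks into a sprung feed magazine

### The arm

A 6-joint arm with a two-finger parallel gripper is mounted at the origin on the work surface. World frame = base frame: x ahead of the robot, y to its left, z up, the work surface at z = 0. Lengths are in m, angles in rad, forces in N, time in s.
With the tool pointing down it reaches from about 0.25 to 0.8 m from the base axis. Payload 3.9 kg.
Tool frame: the origin (TCP) lies at the centre of the arm's flange, where the gripper is bolted on; the fingertips stand 173 mm ahead of it and the grasp point (between the pads) lies ahead of it (pinch_z is the z of the grasp point in the tool frame, in m); z points along the fingers, y is the line along which they close (so a half turn about z gives the same grasp; the last joint's range is limited). The gripper opens to 85 mm and grips with 20 to 120 N. Pads are 22 mm wide; open, the fingers measure 114 mm over their backs; the gripper's body (76 mm by 85 mm) begins 54 mm behind the grasp point. The pads swing forward as they close: fully open they stand 13 mm farther back than shut.
Start: joints at [1.327, 0.26, -0.138, 1.173, 0, 1.571], TCP at [0.127, 0.509, 0.405] pointing down, gripper open.
Joint ranges: [-2.78, 2.78], [-0.83, 1.72], [-1.28, 1.37], [-1.9, 2.12], [-1.57, 1.48], [-3.14, 3.14]. Speed limits (rad/s): [2.57, 2.57, 3.14, 3.14, 3.14, 3.14].

### API

Orientations are given as a 3x3 rotation matrix whose columns are the frame's x, y, z axes.
In Python, from rig import move_ptp, move_linear, goto_joints, move_gripper, sleep, ik, get_obs, camera, Unreachable, finish_job, pinch_z gives the robot as it stands. The module is installed in compiled form; this text tells all that it offers. Calls block until the motion is done:
- move_ptp(position, orientation): joint-space move of the TCP to a pose.
- move_linear(position, frame=None, feed=0.15): straight line of the TCP; frame=None keeps the orientation; feed is the mean speed in m/s.
- goto_joints(angles): joint-space move.
- move_gripper(opening, grip_force=None): opening from 0.0 (shut) to 1.0 (fully open); grip_force is the grip in N (None keeps the last); returns when the fingers have stopped.
- sleep(seconds).
- ik(position, orientation): joint angles nearest the present ones, or None.
- get_obs(): the state.
- camera(name): name is "scene" or "top" or "wrist"; returns a dict with "frame" (384x512x3 uint8, red, green, blue), "vertical_fov" (degrees; the focal length in pixels is half the picture's height over the tangent of half this angle, whatever the lens; pixels are square), "cx", "cy" (the principal point, pixels), "origin" and "orientation" of the camera in the world. Camera axes: x right, y down, z forward; pixel columns grow to the right and rows downward; lengths in m; the calibration is good to about 2 mm. A picture is of the moment at which its call begins. There is no depth.
A pose or a line that the arm cannot do raises Unreachable and nothing moves.
- finish_job(): hands the job in; it is judged then, once.
The state is a dict: "time_s": time; "joints": joint angles; "qvel": joint speeds; "tau": joint torques, N m; "eef_pos": TCP position; "orientation": TCP orientation; "contact_force": force on the tool from outside, world axes, zero at the start; "moment": the same for the moment, N m; "gripper_width": opening from 0.0 (shut) to 1.0 (fully open); "grip_force": force on a finger pad.
Only numpy, scipy, OpenCV 4.12 (cv2) and the standard library are available. Lean on these libraries where they do the work, as an engineer would, in place of code of your own. Each camera call takes 0.05 s, during which the arm holds its last target. There are 200 camera calls.

### The job

Load the two short aluminium blanks into the feed magazine one after the other: press the sprung follower back, set a blank flat in the track in front of it and let the follower close on it and drive it home against the gate before loading the second behind it. Finish with both blanks flat and end to end in the track, tight between gate and follower, and do not push the long offcut or the other things on the bench about.

Things in the scene. Friction and masses are not known exactly. Their poses are not given: they have to be found in the camera images.
- magazine: steel feed magazine screwed to the bench, a straight open-topped track. Origin: underside, centre line, at the inner face of the gate (front stop). x axis along the track from the gate to the rear, y across, z up. Base plate x -75 to 215 mm, y +-45, 12 thick: its top (z 12) is the track floor. Gate x -8 to 0, z up to 54.5; grey block before it, x -70 to -8, y +-34, z up to 46
- window (a point): point on the track floor, centre line, magazine x 62, z 12 mm, in the loading window (x 38 to 165 mm), where blanks are set down. The track is 33 mm wide inside (2.5 mm play each side of a blank); its walls here are 6 mm thick and only 9 mm high over the floor, so fingertips must stay higher than that. End plate at x 165 to 177, z up to 46
- hood (a point): centre of the hood's upper rear edge, magazine x 38, z 54.5 mm. The hood covers x 0 to 38: 8 mm thick walls with 4 mm lips reaching 7 mm inward over the track (underside z 50.5; 19 mm slot between). Nothing can be dropped in there: a blank is set down behind it and slid in under the lips by the follower
- follower (a joint): travel of the sprung follower in m: 0 = closed against the gate, grows as it is pressed back (magazine +x), stop at 0.11. Its flat front face is at magazine x = this value. A spring always drives it to the gate, 9 N at 0 and 70 N/m more (15 N at 0.08); it never stays back by itself; fast motion adds 50 N per m/s. Reads 0.04 with one blank home, 0.08 with two
- push_face (a point): point on the follower's front face, centre line, magazine z 68 mm, on the tab above the hood. Follower: block 30 long, 30 wide, up to z 40, and flush with its front a tab 13 wide, 10 thick, up to z 76, topped by a thumb plate 20 wide, 26 long to the rear, z 76 to 82. A held blank, underside over z 55, can press the tab back with its end face, then be lowered; the follower keeps pressing on it
- blank_a: short aluminium blank, block 40 mm long (x), 28 wide (y), 36 high (z), a dark drilled spot on top, about 0.11 kg, standing on the bench the way up it must stand in the track. Origin at the centre of its underside. It goes in with its length along the track, either way round; grip it across its 28 mm width, high enough to keep the fingertips over the track's walls
- blank_b: the second short blank, the same as blank_a
- offcut: bystander, leave in place: long aluminium offcut, same 28 mm width and 36 mm height as the blanks but 64 mm long: not to be loaded; origin at the centre of its underside, x along its length
- slug: bystander, leave in place: steel cylinder standing upright, diameter 32, height 30 mm; origin at the centre of its underside
- collar: bystander, leave in place: flat steel ring, outer diameter 48, height 18 mm; origin at the centre of its underside
- square: bystander, leave in place: machinist's square lying flat, 100 mm stock and 130 mm blade, 12 mm high; origin at the middle of the stock's underside

How it is judged:
On the way:
1. the first blank (either) lies home against the gate, the follower closed on it (value of joint follower between 0.036 and 0.045 m and ((x of blank_a in the frame of magazine between 0.015 and 0.025 m and y of blank_a in the frame of magazine between -0.005 and 0.005 m and z of blank_a in the frame of magazine between 0.009 and 0.016 m and angle between blank_a's own z axis and vertical below 0.1 rad and angle between the x axis of blank_a and the x axis of magazine, either way round below 0.2 rad and linear speed of blank_a below 0.02 m/s) or (x of blank_b in the frame of magazine between 0.015 and 0.025 m and y of blank_b in the frame of magazine between -0.005 and 0.005 m and z of blank_b in the frame of magazine between 0.009 and 0.016 m and angle between blank_b's own z axis and vertical below 0.1 rad and angle between the x axis of blank_b and the x axis of magazine, either way round below 0.2 rad and linear speed of blank_b below 0.02 m/s))), for 0.2 s.
At the end, for the whole second after the job is handed in: Both blanks lie in the track at rest, undersides on its floor (within 4 mm), level within 0.1 rad, along the track within 0.2 rad, centred within 5 mm, with their centres 15 to 66 mm behind the gate, and the follower is closed on the pair (joint 0.075 to 0.086 m) and still (x of blank_a in the frame of magazine between 0.015 and 0.066 m and y of blank_a in the frame of magazine between -0.005 and 0.005 m and z of blank_a in the frame of magazine between 0.009 and 0.016 m and angle between each of blank_a, blank_b's own z axis and vertical below 0.1 rad and angle between the x axis of each of blank_a, blank_b and the x axis of magazine, either way round below 0.2 rad and linear speed of each of blank_a, blank_b below 0.02 m/s and x of blank_b in the frame of magazine between 0.015 and 0.066 m and y of blank_b in the frame of magazine between -0.005 and 0.005 m and z of blank_b in the frame of magazine between 0.009 and 0.016 m and value of joint follower between 0.075 and 0.086 m and velocity of joint follower between -0.01 and 0.01 m/s); the robot touches nothing.
It fails at once if the long offcut or another bystander is pushed more than 30 mm from its place (distance of any of offcut, slug, collar, square from where it was at the start of the episode above 0.03 m).
It also fails if it takes over 70 s, if anything falls off the work surface, if the arm or the gripper's body presses on something with over 40 N, if the wrist force passes 120 N, or if a joint passes its speed limit or range.

## Working session

There is one attempt and no reset: what is moved stays moved. The work goes in short steps, each a Python script; the robot and the scene stay as the last script left them, time stands still between calls to the robot, and variables do not carry over. Pictures are saved under pics/ and viewed, at most 10 in all, crops included, and the job is handed in when it is done.

```bash
mkdir -p pics; ls; python3 - <<'E'
from rig import *
import cv2,numpy as np
print(pinch_z, get_obs())
for n in("top","scene"):
    c=camera(n); cv2.imwrite(f"pics/{n}0.png",c["frame"][:,:,::-1]); print(n,{k:v for k,v in c.items() if k!="frame"})
E
```

```text
pics
0.1547 {'time_s': 0.0, 'joints': array([ 1.32698681e+00,  2.60688617e-01, -1.39419921e-01,  1.17270464e+00,
       -1.08721217e-05,  1.57080659e+00]), 'qvel': array([-2.10170670e-03, -6.97325540e-04, -1.99995494e-05, -1.20647276e-03,
        4.56524735e-04, -1.42231649e-03]), 'tau': array([ 7.26017588e-04, -4.05676460e+01,  2.53923976e+01,  1.88274990e-02,
        1.09601242e-04, -8.99080362e-06]), 'eef_pos': array([0.12665033, 0.50912377, 0.40384292]), 'orientation': array([[-9.70422926e-01,  2.41410682e-01, -4.76319665e-04],
       [ 2.41411151e-01,  9.70420947e-01, -1.95982782e-03],
       [-1.08927911e-05, -2.01685073e-03, -9.99997966e-01]]), 'contact_force': array([-0.15838935,  0.70262147, -0.11387978]), 'moment': array([-0.01011541, -0.01237731, -0.01858944]), 'grip_force': 0.0, 'gripper_width': 1.0015923454857407}
top {'vertical_fov': 51.89000865875278, 'cx': 251.46170781073982, 'cy': 185.59890963121703, 'origin': array([ 0.52180136, -0.111202  ,  0.93550371]), 'orientation': array([[ 0.00980432, -0.99777977,  0.06587424],
       [-0.99992414, -0.00929155,  0.00808597],
       [-0.00745594, -0.06594852, -0.99779517]])}
scene {'vertical_fov': 57.01035930772756, 'cx': 254.8611395515417, 'cy': 196.1372476914754, 'origin': array([1.01697027, 0.13452559, 0.5753143 ]), 'orientation': array([[-0.46797153,  0.62559912, -0.6242022 ],
       [ 0.88361587,  0.31922205, -0.34252047],
       [-0.0150214 , -0.7118448 , -0.70217614]])}
```

View pics/top0.png

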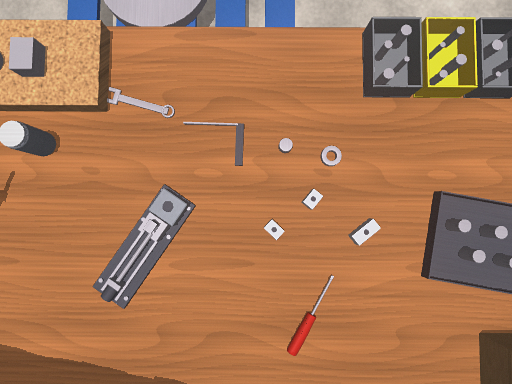

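View pics/scene0.png

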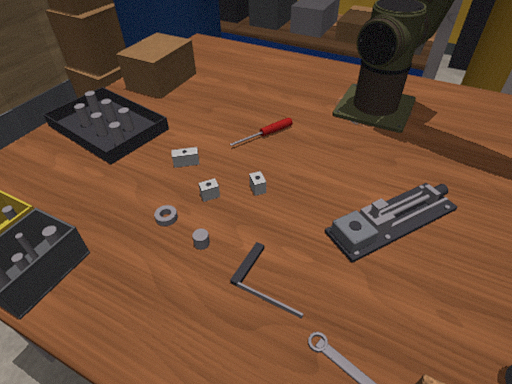

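Top view: magazine gate block at about (168,207), rear end at about (108,292). The blanks are at (274,230) and (313,199), with the offcut at (365,231). I'll compute rough positions, then move the wrist camera closer.

```bash
cat > h.py <<'E'
from rig import *
import numpy as np, cv2
def K(c): return 0.5*c["frame"].shape[0]/np.tan(np.radians(c["vertical_fov"])/2)
def ray(c,uv,z):
    """pixel -> world point on the plane at height z"""
    d=c["orientation"]@np.array([(uv[0]-c["cx"])/K(c),(uv[1]-c["cy"])/K(c),1.])
    o=c["origin"]; return o+d*(z-o[2])/d[2]
def proj(c,P):
    q=(np.atleast_2d(P)-c["origin"])@c["orientation"]
    return q[:,:2]/q[:,2:]*K(c)+[c["cx"],c["cy"]]
def down(a):
    """tool down, tool y (closing line) at world angle a"""
    y=np.array([np.cos(a),np.sin(a),0]); z=np.array([0,0,-1.]); return np.column_stack([np.cross(y,z),y,z])
def save(n,c): cv2.imwrite(f"pics/{n}.png",c["frame"][:,:,::-1])
E
python3 - <<'E'
from h import *
c=camera("top")
for n,p,z in [("a",(274,230),.036),("b",(313,199),.036),("off",(365,231),.036),("gblk",(168,207),.046),("rear",(110,296),.012),("front",(180,195),.012),("slug",(286,145),.03),("collar",(331,155),.018),("sq",(239,144),.012)]: print(n,ray(c,p,z).round(3))
w=camera("wrist"); o=get_obs(); R=o["orientation"]
print("cam in tool",R.T@(w["origin"]-o["eef_pos"]),(R.T@w["orientation"]).round(3),w["vertical_fov"],w["cx"],w["cy"])
E
```

```text
a [ 0.481 -0.156  0.036]
b [ 0.552 -0.244  0.036]
off [ 0.481 -0.362  0.036]
gblk [0.53  0.084 0.046]
rear [0.324 0.22  0.012]
front [0.559 0.064 0.012]
slug [ 0.676 -0.183  0.03 ]
collar [ 0.656 -0.289  0.018]
sq [ 0.681 -0.073  0.012]
cam in tool [ 0.07334537 -0.00037584  0.03146887] [[ 0.001 -0.958 -0.288]
 [ 1.     0.     0.001]
 [-0.001 -0.288  0.958]] 62.129557083663556 253.29601872726454 188.9308722615284
```

```bash
python3 - <<'E'
from h import *
import pickle
out=[]
for tgt,nm in [((.46,.13),"mag"),((.515,-.2),"bl")]:
    for i,a in enumerate([56.5,236.5]):
        p=[*tgt,.33]; R=down(np.radians(a))
        try: move_ptp(p,R)
        except Unreachable as e: print(nm,a,"unreach",ik(p,R)); continue
        sleep(.3); c=camera("wrist"); save(f"{nm}{i}",c); out.append((nm,i,c)); print(nm,a,get_obs()["joints"].round(2),get_obs()["time_s"])
pickle.dump(out,open("v.pkl","wb"))
ims=[o[2]["frame"][:,:,::-1] for o in out]
print(len(ims))
E
```

```text
mag 56.5 [ 0.28  0.23 -0.39  0.96  0.    0.86] 2.4
mag 236.5 [ 0.28  0.23 -0.39  0.96 -0.   -2.28] 5.4
bl 56.5 [-0.37  0.35 -0.21  1.01  0.    0.21] 7.8833
bl 236.5 [-0.37  0.35 -0.21  1.01 -0.   -2.93] 10.8833
4
```

View pics/mag0.png

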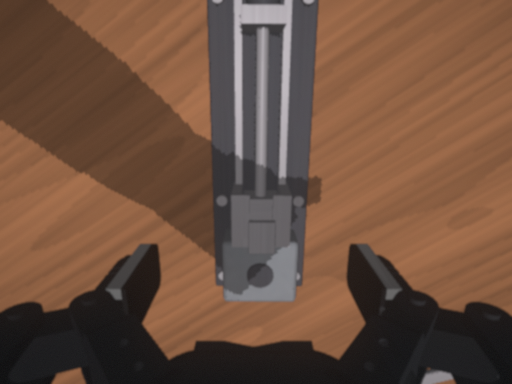

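View pics/mag1.png

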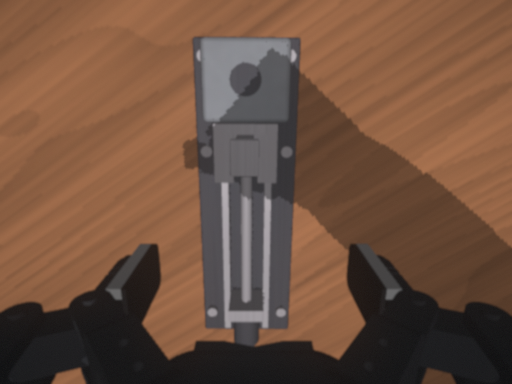

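View pics/bl0.png

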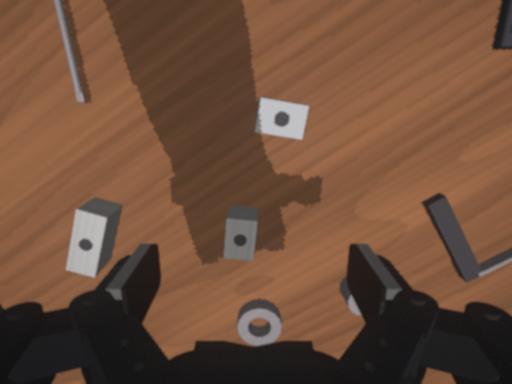

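Both magazine views show the gate block, hood and tab clearly; base plate corners in mag1 are at (193,38), (300,38), (206,328) and (288,328). In bl0 the blanks are at (282,118) and (240,235), the offcut at (90,240). I'll fit edge models per view.

```bash
cat > fit.py <<'E'
from h import *
from scipy.optimize import differential_evolution as DE
def rect(x0,x1,y0,y1,z,n=60):
    P=np.array([[x0,y0,z],[x1,y0,z],[x1,y1,z],[x0,y1,z]]); t=np.linspace(.03,.97,n)[:,None]
    return [P[i]+(P[(i+1)%4]-P[i])*t for i in range(4)]
def line(x0,x1,y,z,n=60): return [np.column_stack([np.linspace(x0,x1,n),np.full(n,y),np.full(n,z)])]
MAG=rect(-.075,.215,-.045,.045,.012)+rect(-.07,-.008,-.034,.034,.046)+sum([line(.06,.16,s*y,.021) for s in(1,-1) for y in(.0165,.0225)],[])
BL=rect(-.02,.02,-.014,.014,.036)
def fit(views,model,x0,dxy,dyaw,seed=0):
    G=[]
    for c in views:
        g=cv2.GaussianBlur(cv2.cvtColor(c["frame"],cv2.COLOR_RGB2GRAY).astype(np.float32),(0,0),1.2)
        G.append((cv2.Sobel(g,cv2.CV_32F,1,0),cv2.Sobel(g,cv2.CV_32F,0,1)))
    def cost(v):
        s=0; cy,sy=np.cos(v[2]),np.sin(v[2]); R=np.array([[cy,-sy,0],[sy,cy,0],[0,0,1]])
        for c,(gx,gy) in zip(views,G):
            for e in model:
                q=proj(c,e@R.T+[v[0],v[1],0]).astype(np.float32)
                d=q[-1]-q[0]; n=np.array([-d[1],d[0]])/np.linalg.norm(d)
                a=[cv2.remap(g,q[:,:1],q[:,1:],cv2.INTER_LINEAR,borderValue=0) for g in(gx,gy)]
                s-=np.minimum(np.abs(a[0]*n[0]+a[1]*n[1]),150).mean()
        return s/len(views)/len(model)
    b=[(x0[0]-dxy,x0[0]+dxy),(x0[1]-dxy,x0[1]+dxy),(x0[2]-dyaw,x0[2]+dyaw)]
    r=DE(cost,b,seed=seed,popsize=20,tol=1e-6,maxiter=150); return r.x,r.fun
E
python3 - <<'E'
from fit import *
import pickle
V=pickle.load(open("v.pkl","rb")); m=[o[2] for o in V[:2]]; b=[o[2] for o in V[2:]]
g=np.array([.53,.084])+.039*np.array([np.cos(np.radians(146.5)),np.sin(np.radians(146.5))])
def sh(n,vs,*a):
    for s in [vs[:1],vs[1:],vs]:
        x,f=fit(s,*a); print(n,(x*[1e3,1e3,57.2958]).round(2),round(f,1))
    return x
sh("mag",m,MAG,[*g,np.radians(146.5)],.015,.08)
sh("A",b,BL,[.481,-.156,np.radians(146)],.015,np.pi/2)
sh("B",b,BL,[.552,-.244,np.radians(146)],.015,np.pi/2)
vis=m[1]["frame"][:,:,::-1].copy()
E
```

```text
mag [497.42 112.62 146.08] -71.8
mag [497.89 112.09 146.05] -79.6
mag [497.75 112.27 146.04] -75.6
A [ 482.88 -151.28  227.05] -140.9
A [ 483.35 -151.66  227.26] -141.3
A [ 483.03 -151.41  227.29] -140.7
B [ 552.88 -239.5   140.98] -71.2
B [ 553.38 -239.9   141.15] -98.8
B [ 553.25 -239.79  141.06] -84.3
```

Opposed views agree within 0.6 mm. Next I pick A and carry it over the block.

```bash
cat > job.py <<'E'
from h import *
M=np.array([.49775,.11227]); MY=np.radians(146.04); H=.184   # flange height over a gripped blank's underside
RM=down(MY-np.pi/2)
def mag(x,z,y=0):   # flange position for a blank centre at magazine x,y, underside z
    return np.array([M[0]+x*np.cos(MY)-y*np.sin(MY),M[1]+x*np.sin(MY)+y*np.cos(MY),z+H])
def lin(p,feed):    # straight move, then trim the standing error
    move_linear(p,feed=feed); sleep(.1); e=p-get_obs()["eef_pos"]
    return e
def pick(x,y,a):
    R=down(a); move_gripper(.75); move_ptp([x,y,H+.07],R)
    e=lin(np.array([x,y,H]),.12); move_linear(np.array([x,y,H])+e,feed=.05); say("at pick")
    move_gripper(0,60); say("gripped"); move_linear([x,y,H+.1],feed=.2)
def say(t):
    o=get_obs(); d=o["eef_pos"]; q=d[:2]-M; c,s=np.cos(MY),np.sin(MY)
    print(t,round(o["time_s"],1),"pos",d.round(4),"mag x,y,z",(np.array([q[0]*c+q[1]*s,-q[0]*s+q[1]*c,d[2]-H])*1e3).round(1),"F",o["contact_force"].round(1),"w",round(o["gripper_width"],3),"g",round(o["grip_force"],1))
E
python3 - <<'E'
from job import *
pick(.48305,-.15145,np.radians(137.2)); say("lifted")
move_ptp(mag(-.03,.09),RM); say("over"); e=lin(mag(-.03,.058),.1); print(e); c=camera("wrist"); save("held",c)
E
```

```text
at pick 13.9 pos [ 0.4825 -0.1512  0.1835] mag x,y,z [-134.6  227.1   -0.5] F [-0.1 -0.4  0.3] w 0.754 g 0.0
gripped 14.3 pos [ 0.4826 -0.1513  0.1834] mag x,y,z [-134.7  227.1   -0.6] F [-1.1  0.3  3. ] w 0.318 g 59.7
lifted 15.0 pos [ 0.4826 -0.1513  0.2832] mag x,y,z [-134.6  227.1   99.2] F [-0.  -0.5 -2.3] w 0.318 g 59.2
over 16.6 pos [0.5224 0.0952 0.2734] mag x,y,z [-30.    0.4  89.4] F [ 0.2  1.1 -1. ] w 0.316 g 59.1
[-4.04145459e-04  7.58790360e-05 -6.09214296e-04]
```

View pics/held.png

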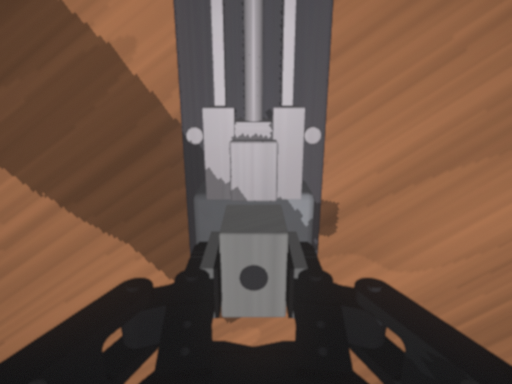

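The blank is gripped square, in line with the tab (tab at about (253,165), blank at (253,275)). Next: push back, lower, and release.

```bash
cat >> job.py <<'E'
def load(x=.066):
    e=lin(mag(x,.058),.09); say("pressed")
    z=lin(mag(x,.020)+e,.08); say("low")
    t=mag(x,.0125)+e+z; move_linear(t,feed=.03); sleep(.15); say("down")
E
python3 - <<'E'
from job import *
load(); c=camera("wrist"); save("down1",c)
E
```

```text
pressed 18.6 pos [0.446  0.1478 0.2428] mag x,y,z [62.7 -0.5 58.8] F [ 10.9 -10.8  -5.8] w 0.318 g 59.8
low 19.3 pos [0.4459 0.1506 0.2058] mag x,y,z [64.4 -2.8 21.8] F [13.2 -6.9 -1.4] w 0.313 g 60.8
down 20.0 pos [0.4435 0.1506 0.2032] mag x,y,z [66.4 -1.5 19.2] F [  3.9 -15.6  60.7] w 0.318 g 69.2
```

View pics/down1.png

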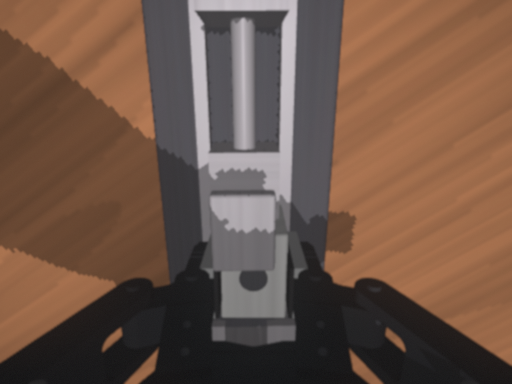

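The blank is hung up on a side wall (image centre 253 against the follower plate at 243, so about 3 mm toward −y). I'll raise it, servo on the measured position under load, and retry.

```bash
cat >> job.py <<'E'
def servo(x,z,y=.0003,n=4,feed=.04):   # move, then integrate out the steady error under load
    p=mag(x,z,y); cmd=p.copy()
    for i in range(n):
        move_linear(cmd,feed=feed); sleep(.3); err=p-get_obs()["eef_pos"]; say(f"servo{i} cmd-p {(cmd-p).round(4)}")
        if np.linalg.norm(err)<.0004: break
        cmd=cmd+err
    return cmd-p
E
python3 - <<'E'
from job import *
servo(.066,.028,n=3)
o=get_obs(); print((o["orientation"]-RM).round(3)); print(o["joints"].round(3),o["qvel"].round(3))
E
```

```text
servo0 cmd-p [0. 0. 0.] 21.0 pos [0.4472 0.1483 0.2136] mag x,y,z [62.1 -1.6 29.6] F [12.8 -8.6 -4.5] w 0.318 g 60.5
servo1 cmd-p [-0.0043  0.0006 -0.0016] 21.6 pos [0.4443 0.1495 0.2133] mag x,y,z [65.2 -1.  29.3] F [12.5 -7.   2.8] w 0.315 g 61.6
servo2 cmd-p [-0.0057  0.     -0.0029] 22.1 pos [0.4436 0.1492 0.2126] mag x,y,z [65.5 -0.4 28.6] F [14.1 -7.6  4.7] w 0.317 g 62.0
[[ 0.001  0.001  0.019]
 [ 0.001 -0.001 -0.002]
 [-0.017  0.009  0.   ]]
[ 0.327  0.332 -0.601  0.62  -0.008  0.922] [-0.002 -0.     0.001  0.001  0.001  0.   ]
```

```bash
sed -i 's/def servo(x,z,y=.0003,n=4,feed=.04)/def servo(x,z,y=.0003,n=4,feed=.04,off=0)/; s/cmd=p.copy()/cmd=p+off/; s/move_linear(cmd,feed=feed); sleep(.3)/move_linear(cmd,RM,feed); sleep(.3)/' job.py
python3 - <<'E'
from job import *
o=servo(.066,.024,n=3,off=np.array([-.0060,-.0006,-.0035]))
o=servo(.066,.0165,n=2,off=o)
E
```

```text
servo0 cmd-p [-0.006  -0.0006 -0.0035] 22.7 pos [0.4436 0.1487 0.2079] mag x,y,z [65.3  0.1 23.9] F [13.6 -7.3  3.2] w 0.315 g 61.9
servo1 cmd-p [-0.0067 -0.0004 -0.0034] 23.3 pos [0.4429 0.149  0.2079] mag x,y,z [66.   0.1 23.9] F [14.2 -6.3  2.5] w 0.317 g 61.6
servo0 cmd-p [-0.0067 -0.0004 -0.0034] 23.9 pos [0.4429 0.1489 0.2004] mag x,y,z [66.   0.3 16.4] F [14.5 -5.7  2.9] w 0.316 g 61.8
```

It is now inside the walls (z 16.4, with little vertical force). I'll lower it to the floor and release.

```bash
python3 - <<'E'
from job import *
o=servo(.066,.0124,n=1,off=np.array([-.0067,-.0004,-.0034]))
move_gripper(.75); sleep(.5); say("open"); c=camera("wrist"); save("rel1",c)
E
```

```text
servo0 cmd-p [-0.0067 -0.0004 -0.0034] 24.4 pos [0.4429 0.1489 0.1963] mag x,y,z [65.9  0.3 12.3] F [13.6 -6.5  3.7] w 0.316 g 61.9
open 25.4 pos [0.4362 0.1485 0.193 ] mag x,y,z [71.3  4.3  9. ] F [ 0.7 -0.5 -0.4] w 0.75 g 0.0
```

View pics/rel1.png

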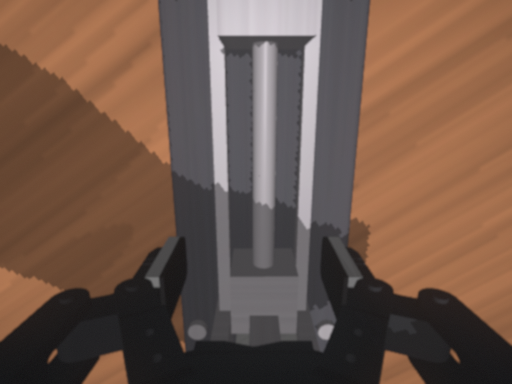

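```bash
python3 - <<'E'
from job import *
move_linear(mag(.066,.09),RM,.2); move_linear(mag(-.03,.12),RM,.25); sleep(.15); say("up"); c=camera("wrist"); save("chk1",c)
for x in (0,.04,.08): print(x,[proj(c,mag(x,z-H)).round(0).tolist() for z in (.082,.0545)])
E
```

```text
up 26.7 pos [0.5212 0.0957 0.3026] mag x,y,z [-28.7   0.6 118.6] F [-0.4 -0.4 -0.7] w 0.749 g 0.0
0 [[[255.0, 170.0]], [[255.0, 161.0]]]
0.04 [[[256.0, 102.0]], [[255.0, 101.0]]]
0.08 [[[256.0, 26.0]], [[256.0, 35.0]]]
```

View pics/chk1.png

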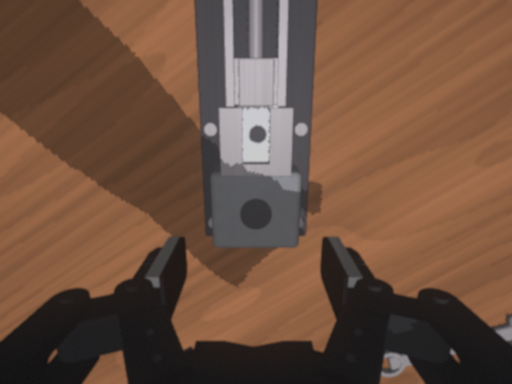

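Blank A is home: follower front at row 105, which the model puts at x ≈ 40 mm, with the spot showing in the hood slot at (258,134). Next, the second blank.

```bash
python3 - <<'E'
from job import *
pick(.55325,-.2398,np.radians(51.06)); say("lifted")
move_ptp(mag(.004,.09,.0003),RM); servo(.004,.06,n=1,feed=.1); 
o=servo(.067,.06,n=3,feed=.09,off=np.array([-.005,-.0002,0]))
o=servo(.067,.025,n=4,feed=.08,off=o)
c=camera("wrist"); save("low2",c)
E
```

```text
at pick 29.3 pos [ 0.5526 -0.2398  0.1834] mag x,y,z [-242.2  261.4   -0.6] F [-0.5 -0.3 -0.1] w 0.749 g 0.0
gripped 29.8 pos [ 0.5528 -0.2398  0.1832] mag x,y,z [-242.3  261.3   -0.8] F [-0.7  0.6  1.7] w 0.313 g 59.3
lifted 30.4 pos [ 0.5527 -0.2396  0.283 ] mag x,y,z [-242.2  261.1   99. ] F [ 0.3  0.  -1.7] w 0.311 g 59.0
servo0 cmd-p [0. 0. 0.] 32.5 pos [0.4946 0.1143 0.2446] mag x,y,z [ 3.8  0.1 60.6] F [-0.1  0.2 -0.9] w 0.313 g 59.0
servo0 cmd-p [-0.005  -0.0002  0.    ] 33.7 pos [0.4409 0.149  0.2448] mag x,y,z [67.6  1.3 60.8] F [ 13.1  -6.1 -11.3] w 0.313 g 60.2
servo1 cmd-p [-0.0039  0.0003 -0.0008] 34.2 pos [0.4418 0.1489 0.2447] mag x,y,z [66.9  0.9 60.7] F [12.1 -9.1 -3.6] w 0.315 g 61.6
servo2 cmd-p [-0.0037  0.0008 -0.0015] 34.8 pos [0.4419 0.1492 0.2445] mag x,y,z [66.9  0.6 60.5] F [  9.8 -10.7   1.8] w 0.315 g 62.3
servo0 cmd-p [-0.0036  0.0011 -0.002 ] 35.7 pos [0.4439 0.1507 0.2094] mag x,y,z [66.2 -1.8 25.4] F [14.3 -7.3 -1.8] w 0.316 g 61.7
servo1 cmd-p [-0.0054 -0.0002 -0.0024] 36.2 pos [0.4432 0.1503 0.2094] mag x,y,z [66.5 -1.1 25.4] F [15.3 -3.4 -2.8] w 0.318 g 61.4
servo2 cmd-p [-0.0066 -0.0011 -0.0028] 36.8 pos [0.4429 0.15   0.2094] mag x,y,z [66.6 -0.7 25.4] F [16.9 -2.  -2.2] w 0.312 g 61.6
servo3 cmd-p [-0.0075 -0.0017 -0.0033] 37.3 pos [0.4426 0.1498 0.2094] mag x,y,z [66.7 -0.3 25.4] F [16.5 -0.8 -1. ] w 0.318 g 61.9
```

```bash
python3 - <<'E'
from job import *
o=servo(.067,.024,n=2,off=np.array([-.0082,-.0026,-.0040]))
o=servo(.067,.0165,n=2,off=o)
E
```

```text
servo0 cmd-p [-0.0082 -0.0026 -0.004 ] 37.9 pos [0.4417 0.1485 0.2079] mag x,y,z [66.7  1.2 23.9] F [15.4 -2.5  0.7] w 0.314 g 62.2
servo1 cmd-p [-0.0079 -0.0017 -0.0039] 38.5 pos [0.4415 0.1491 0.2078] mag x,y,z [67.2  0.9 23.8] F [15.4 -3.8  2.7] w 0.317 g 62.2
servo0 cmd-p [-0.0074 -0.0013 -0.0037] 39.1 pos [0.4413 0.1489 0.2001] mag x,y,z [67.3  1.2 16.1] F [14.2 -5.9  1.8] w 0.315 g 62.4
servo1 cmd-p [-0.0066 -0.0008 -0.0033] 39.7 pos [0.4414 0.1491 0.2001] mag x,y,z [67.3  0.9 16.1] F [13.2 -7.6  1.6] w 0.319 g 61.9
```

It is in the track with no wall load, so I'll lower, release and retreat.

```bash
python3 - <<'E'
from job import *
o=servo(.067,.0128,n=1,off=np.array([-.0066,-.0006,-.0033]))
move_gripper(.75); sleep(.4); say("open")
move_linear(mag(.067,.10),RM,.2); move_linear(mag(.02,.14),RM,.2); sleep(.3); say("up"); c=camera("wrist"); save("chk2",c)
for x in (.04,.08): print(x,[proj(c,mag(x,z-H)).round(0).tolist() for z in (.082,.048)])
E
```

```text
servo0 cmd-p [-0.0066 -0.0006 -0.0033] 40.2 pos [0.4416 0.1492 0.1966] mag x,y,z [67.3  0.7 12.6] F [13.8 -7.8  3.3] w 0.317 g 62.5
open 41.1 pos [0.4354 0.1488 0.1934] mag x,y,z [72.1  4.5  9.4] F [ 0.5  0.5 -0.3] w 0.75 g 0.0
up 42.4 pos [0.4802 0.1237 0.3231] mag x,y,z [ 20.9   0.3 139.1] F [ 0.3  0.2 -0.9] w 0.749 g 0.0
0.04 [[[254.0, 177.0]], [[254.0, 166.0]]]
0.08 [[[255.0, 117.0]], [[254.0, 114.0]]]
```

View pics/chk2.png

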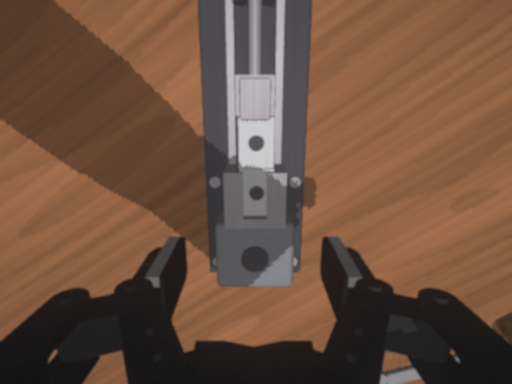

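Both blanks are in line, with spots at (256,143) and (256,193). The follower front is at row 118, where the model puts x = 80 mm. Handing in.

```bash
python3 -c "
from rig import *
print(finish_job())"
```

```text
the job is handed in; nothing more can be done
None
```

I loaded both blanks and handed the job in at about 42 s: the last picture shows them end to end and straight in the track, with the follower closed at about 80 mm. The first blank caught on a side wall at about 60 N, so I raised and re-centred it; the arm went near no bystander, and `finish_job()` returned no verdict.

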